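Push a stuck rock core out of its core barrel

TASK

A drill core of rock is stuck in the steel core barrel on the stand. Take the push rod off its rest, push it through the narrow collar at the back of the barrel until the rock core is wholly out of the other end and lies in the wooden trough, then draw the rod out and lay it back on its rest the way it lay before.

Things in the scene. Friction and masses are not known exactly. Their poses are not given: they have to be found in the camera images.
- stand: Fixed stand: plywood board 90 x 255 x 15 mm carrying a level steel core barrel and, in line with it, a V-shaped wooden trough. Origin on the table under the barrel's outlet end. The bore runs along the stand's own y, 95 mm above the table: outlet at y = 0, inlet face at y = +100 mm; the rock is pushed towards -y. The trough spans y = -2 to -120 mm and ends at an upright board.
- barrel_inlet (a point): Centre of the inlet mouth, 95 mm above the table: the outer face of a dark collar, 58 mm across and 12 mm thick, whose round hole is 28 mm wide (too narrow for the rock core). The bore axis leads from here along the stand's -y.
- barrel_outlet (a point): Centre of the barrel's open outlet end, on the bore axis, 100 mm from the inlet. Barrel 51 mm across, bore 42 mm. A spring box with a round screw stands on it near the outlet, up to 143 mm above the table; its sprung shoe clamps the rock: moving it takes about 8 to 18 N, until the rock's rear end has passed 22 mm before the outlet.
- trough_mid (a point): Point on the middle line of the trough, 60 mm beyond the outlet, at the height that the rock core's axis has when it lies in the trough (about 90 mm above the table; 5 mm below the bore axis).
- rock_core_center (a point): Centre of the rock core, a grey stone cylinder 36 mm across and 70 mm long, 0.18 kg; its own y axis is its length. It starts inside the barrel with its front end 2 to 15 mm short of the outlet and lies about 3 mm below the bore axis.
- rest_place (a point): Centre of the handle when the rod lies on its rest, 40 mm above the table; the rod lies along this point's y, tip to -y. The rest is a fixed plywood board 44 x 130 x 12 mm with two wooden V-notches (up to 50 mm above the table, 33 mm wide at the top) that carry the rod 48 and 145 mm to -y of this point; only bare table lies below the handle.
- rod_handle (a point): Centre of the push rod's wooden handle, a block 24 mm wide (own x), 60 mm long (y) and 30 mm high (z). A round aluminium rod 16 mm across sticks out 140 mm from its -y face, in line with the handle's centre; 0.09 kg, balance point 65 mm ahead of the handle's centre. The whole tool is 200 mm long.
- rod_tip (a point): Flat free end of the push rod, 170 mm from the handle's centre along the rod's -y.
Mind the look-alikes: they are no part of the job. What is shaped like the part that bears rock_core_center but pink is not meant.

How it is judged:
By the outcome, as a careful person would: the job done as asked, in the order asked, and still so for the second after the job is handed in, with the robot touching nothing.
It also fails if it takes over 54 s, if anything falls off the work surface, if the arm or the gripper's body presses on something with over 40 N, if the wrist force passes 120 N, or if a joint passes its speed limit or range.

ROBOT

A 6-joint arm with a two-finger parallel gripper is mounted at the origin on a cart in front of the work surface, level with it; the furniture and walls round the work are solid. World frame = base frame: x ahead of the robot, y to its left, z up, the work surface at z = 0. Lengths are in m, angles in rad, forces in N, time in s.
With the tool pointing down it reaches from about 0.35 to 0.925 m from the base axis. Payload 6.4 kg.
Tool frame: the origin (TCP) lies midway between the tips of the shut fingers; the grasp point (between the pads) lies 19 mm behind it; z points along the fingers, y is the direction in which the jaws open and shut (so a half turn about z gives the same grasp; the last joint's range is limited). The gripper opens to 94 mm and grips with 3 to 60 N. Pads are 16 mm wide; open, the fingers measure 119 mm over their backs; the gripper's body (75 mm by 177 mm) begins 78 mm behind the grasp point.
Start: joints at [-1.482, 0.245, 1.558, -0, 1.339, -0.174], TCP at [0.169, -0.628, 0.205] pointing down, gripper open.
Joint ranges: [-3.13, 3.13], [-1.02, 2.26], [0.13, 2.54], [-0.95, 4.09], [0.21, 2.88], [-2.74, 2.74]. Speed limits (rad/s): [2.57, 2.57, 3.14, 3.14, 3.14, 3.14].

INTERFACE

Orientations are given as a rotation vector (axis times angle).
In Python, from rig import get_obs, snapshot, camera_model, job gives the robot as it stands. The module is installed in compiled form; this text tells all that it offers.
- The arm moves only by the tool servo_tool, never from a script. Its argument "deltas" is a list of rows, each a list of 3 entries, a list of its own where there are three numbers: the shift along the tool's x, y, z in mm, then the turn, a rotation vector about the tool's x, y, z in degrees, then the gripper's target within -1 to 1 (fully open at 1, half-way at 0, shut at -1). In form: [[[tx, ty, tz], [ax, ay, az], hand], ...]. A call has 1 to 20 rows; each row shifts and turns the commanded pose from where the row before left it, along the tool's axes as they then stand; what a row does not reach is not made up. A row lasts 1/10 s, in which the tool goes at most 50 mm and 8.59 degrees, less where a joint would pass 70% of its speed; a pose out of reach is approached as far as the arm can. A call is refused whole if a number of a shift passes 50 or a number of a turn 8.59, either way. A call with a gripper value outside its range is refused whole. The fingers move at their own pace and stop on an object; "grip_force" is the grip in N (left out, the last holds). Time passes only in rows, so rows that do not move let the fingers close. It gives the time, the measured TCP pose, the force and the opening at its end, in the units of the state.
- get_obs(): the state, without advancing time (a new reading comes with each control period).
- snapshot(name): name is "side" or "top"; returns (picture, depth): 384x512x3 uint8, red, green, blue; 384x512 float32, m along the optical axis (not along the pixel's ray), 0 where there is no reading.
- camera_model(name): a dict with "fx", "fy", "cx", "cy" (pixels), "rvec" (rotation vector, rad) and "tvec" (3), from world to camera coordinates, as OpenCV has them. Camera axes: x right, y down, z forward; pixel columns grow to the right and rows downward; lengths in m; the calibration is good to about 2 mm. A picture is of the moment at which its call begins. camera_model takes no time and is no camera call.
- job.hand_in(): hands the job in, once; it reports no verdict.
The state is a dict: "t": time; "joint_positions": joint angles; "qd": joint speeds; "tau": joint torques, N m; "tcp_pos": TCP position; "tcp_rot": TCP orientation; "force": force on the tool from outside, world axes, zero at the start; "ft_torque": the same for the moment, N m; "gripper_width": finger opening in m.
Only numpy, scipy, OpenCV 4.12 (cv2) and the standard library are available. Lean on these libraries where they do the work, as an engineer would, in place of code of your own. Each camera call takes 0.05 s, during which the arm holds its last target.

## Working session

There is one attempt and no reset: what is moved stays moved. The work goes in short steps, Python scripts to look and compute and a tool call to move; the robot and the scene stay as the last step left them, time stands still between calls to the robot, and variables do not carry over. Pictures are saved under pics/ and viewed, and the job is handed in when it is done.

Besides the shell and the picture viewer there is one more tool, called after ">>>" by a JSON object that holds its "api" and its "payload". servo_tool: Moves the arm, as the interface text tells. Its arguments: {"type":"object","properties":{"deltas":{"type":"array"},"grip_force":{"type":"number"}},"required":["deltas"]}

```bash
mkdir -p pics
cat > h.py <<'E'
import numpy as np, cv2
from rig import get_obs, snapshot, camera_model, job
from scipy.spatial.transform import Rotation as R
def cam(n):
    m=camera_model(n); K=np.array([[m['fx'],0,m['cx']],[0,m['fy'],m['cy']],[0,0,1]]); Rm=R.from_rotvec(np.ravel(m['rvec'])).as_matrix(); return K,Rm,np.ravel(m['tvec'])
def ray(n,u,v):
    K,Rm,t=cam(n); d=Rm.T@np.linalg.inv(K)@np.array([u,v,1.]); return -Rm.T@t,d
def onz(n,u,v,z):
    c,d=ray(n,u,v); return c+d*(z-c[2])/d[2]
def dep(n,D):
    K,Rm,t=cam(n); v,u=np.indices(D.shape); P=np.stack([(u-K[0,2])/K[0,0]*D,(v-K[1,2])/K[1,1]*D,D],-1); return (P-t)@Rm
def proj(n,p):
    K,Rm,t=cam(n); q=K@(Rm@np.asarray(p)+t); return q[:2]/q[2]
def snap(n,f):
    im,D=snapshot(n); np.savez(f,im=im,D=D); cv2.imwrite(f'pics/{f}.png',cv2.cvtColor(im,cv2.COLOR_RGB2BGR)); return im,D
E
python3 - <<'E'
from h import *
for n in('side','top'):
    snap(n,n+'0'); print(cam(n), ray(n,256,192))
o=get_obs(); print({k:np.round(v,3) for k,v in o.items()})
E
```

```text
(array([[492.35287775,   0.        , 252.2910259 ],
       [  0.        , 492.35287775, 193.48971699],
       [  0.        ,   0.        ,   1.        ]]), array([[ 0.96457738, -0.26369449, -0.00746322],
       [-0.10367682, -0.35292484, -0.92988987],
       [ 0.24257288,  0.8977245 , -0.36776232]]), array([-0.48479205,  0.14389745,  0.82537172])) (array([ 0.28232548, -0.81800842,  0.43373129]), array([ 0.2501529 ,  0.89680589, -0.36500497]))
(array([[454.39030268,   0.        , 258.69904971],
       [  0.        , 454.39030268, 190.50027814],
       [  0.        ,   0.        ,   1.        ]]), array([[-0.02202397, -0.99973617, -0.00652221],
       [-0.98672556,  0.02278633, -0.16079008],
       [ 0.16089627,  0.00289439, -0.98696708]]), array([0.09686704, 0.51958588, 1.07506712])) (array([0.34184778, 0.08189036, 1.1452319 ]), array([ 0.15777039,  0.00890797, -0.98745903]))
{'t': np.float64(0.1), 'joint_positions': array([-1.482,  0.246,  1.559, -0.   ,  1.339, -0.174]), 'qd': array([-0.002, -0.001, -0.003, -0.   ,  0.001, -0.003]), 'tau': array([-0.0000e+00, -4.1691e+01, -3.1553e+01,  6.9000e-02,  3.1000e-02,
       -0.0000e+00]), 'tcp_pos': array([ 0.169, -0.627,  0.204]), 'tcp_rot': array([-3.113, -0.411, -0.   ]), 'force': array([-0.257, -0.081,  0.363]), 'ft_torque': array([ 0.013, -0.019, -0.01 ]), 'gripper_width': np.float64(0.094)}
```

View pics/side0.png

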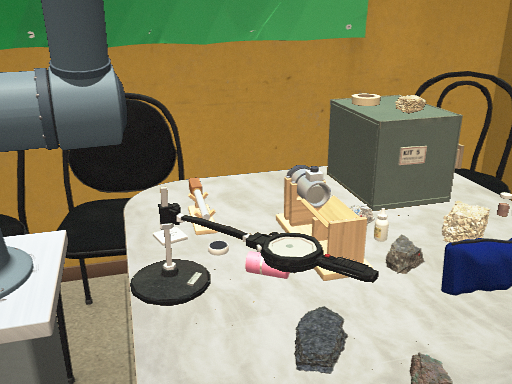

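View pics/top0.png

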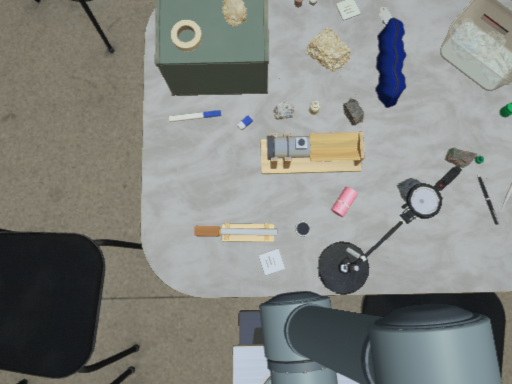

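Run:
```python
from h import *
im=cv2.imread('pics/top0.png')
a=cv2.resize(im[120:185,250:375],None,fx=6,fy=6,interpolation=cv2.INTER_CUBIC);b=cv2.resize(im[210:255,185:310],None,fx=6,fy=6,interpolation=cv2.INTER_CUBIC)
cv2.imwrite('pics/crop0.png',cv2.resize(np.vstack([a[:330],b]),None,fx=1,fy=1)); print(a.shape,b.shape)
s=cv2.imread('pics/side0.png'); cv2.imwrite('pics/crops.png',cv2.resize(s[150:285,150:380],None,fx=3.4,fy=3.4,interpolation=cv2.INTER_CUBIC))
for n,pts,z in(('top',[(196,231),(218,231),(275,232)],.05),('top',[(267,147),(311,147),(362,147)],.095),('top',[(300,143)],.143),('top',[(261,139),(262,174),(361,171)],.015)):
    for p in pts: print(n,p,onz(n,*p,z).round(4))
d=np.load('top0.npz'); P=dep('top',d['D'])
for v in (147,231):
  for u in range(190,370,6): print(v,u,P[v,u].round(3),d['im'][v,u])
```

```text
(390, 750, 3) (270, 750, 3)
top (196, 231) [0.425  0.2383 0.05  ]
top (218, 231) [0.4238 0.1853 0.05  ]
top (275, 232) [0.4184 0.0481 0.05  ]
top (267, 147) [0.6174 0.0629 0.095 ]
top (311, 147) [ 0.6149 -0.0416  0.095 ]
top (362, 147) [ 0.6121 -0.1626  0.095 ]
top (300, 143) [ 0.6124 -0.0114  0.143 ]
top (261, 139) [0.6599 0.0763 0.015 ]
top (262, 174) [0.5683 0.0759 0.015 ]
top (361, 171) [ 0.5702 -0.1751  0.015 ]
147 190 [ 0.647  0.261 -0.   ] [169 170 169]
147 196 [ 0.647  0.246 -0.003] [173 177 175]
147 202 [0.646 0.23  0.002] [181 185 185]
147 208 [0.645 0.214 0.004] [176 179 179]
147 214 [0.645 0.199 0.002] [170 172 171]
147 220 [0.645 0.183 0.001] [174 178 177]
147 226 [0.644 0.167 0.003] [179 182 182]
147 232 [0.644 0.152 0.   ] [172 175 174]
147 238 [ 0.645  0.137 -0.003] [170 172 170]
147 244 [ 0.644  0.121 -0.001] [168 170 169]
147 250 [ 0.644  0.105 -0.002] [167 170 168]
147 256 [ 0.643  0.09  -0.001] [169 171 169]
147 262 [0.639 0.074 0.015] [218 203 168]
147 268 [0.61  0.061 0.122] [ 89  93 104]
147 274 [0.61  0.047 0.121] [111 115 122]
147 280 [0.611 0.033 0.117] [161
[... 1226 characters left out ...]
274 [0.421 0.05  0.047] [188 199 208]
231 280 [0.424 0.034 0.003] [175 178 177]
231 286 [ 0.424  0.019 -0.001] [172 175 174]
231 292 [0.423 0.004 0.002] [174 177 176]
231 298 [ 0.422 -0.01   0.014] [76 81 86]
231 304 [ 0.422 -0.025  0.012] [60 64 72]
231 310 [ 0.423 -0.042 -0.003] [180 183 182]
231 316 [ 0.422 -0.057 -0.001] [176 179 178]
231 322 [ 0.422 -0.072  0.001] [174 177 176]
231 328 [ 0.421 -0.087  0.001] [173 176 175]
231 334 [ 0.421 -0.102  0.001] [176 179 178]
231 340 [ 0.421 -0.117  0.001] [177 180 179]
231 346 [ 0.42  -0.132 -0.002] [179 183 183]
231 352 [ 0.42  -0.147 -0.002] [178 181 181]
231 358 [ 0.42  -0.162 -0.002] [171 173 173]
231 364 [ 0.419 -0.177  0.002] [169 171 170]
```

View pics/crop0.png

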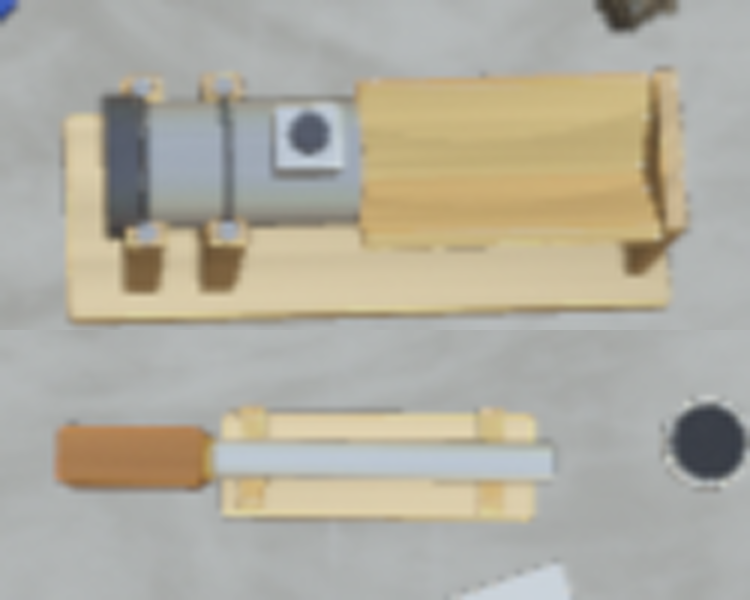

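View pics/crops.png

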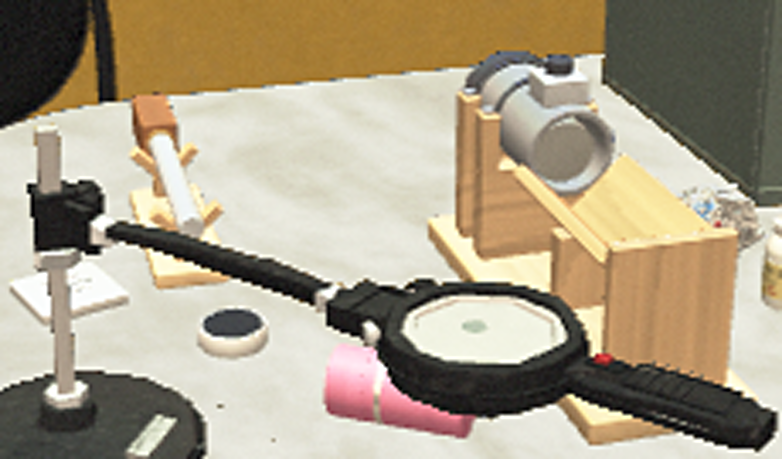

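```bash
python3 - <<'E'
from h import *
d=np.load('top0.npz'); P=dep('top',d['D']); im=d['im'].astype(int)
def rect(mask,z,nm):
    c=max(cv2.findContours(mask.astype(np.uint8),0,cv2.CHAIN_APPROX_NONE)[0],key=cv2.contourArea)
    q=np.array([onz('top',*p[0],z)[:2] for p in c],np.float32); r=cv2.minAreaRect(q); print(nm,r); print(cv2.boxPoints(r).round(4).tolist()); return c
Z=P[...,2]; u=np.indices(Z.shape)[1]; v=np.indices(Z.shape)[0]
h=(im[...,0]-im[...,2]>60)&(abs(v-231)<20)&(u>185)&(u<225); rect(h,.055,'handle')
rod=(im[...,2]>im[...,0]+8)&(im[...,2]>180)&(abs(v-231)<12)&(u>212)&(u<285); rect(rod,.045,'rod')
m=(abs(v-147)<30)&(u>268)&(u<310)&(Z>.085)&(Z<.130)
q=P[m]
# collar vs barrel via slice-centre of silhouettes
for uu in list(range(266,310,3)):
    col=np.where((Z[:,uu]>.085)&(abs(v[:,0]-147)<35))[0]; print(uu,col.min(),col.max(),P[col.min(),uu].round(3),P[col.max(),uu].round(3))
from scipy.optimize import least_squares
for lo,hi,r in((281,293,.0255),(281,310,.0255),(268,274,.029)):
    mm=(abs(v-147)<30)&(u>=lo)&(u<=hi)&(Z>.095)&(Z<(.126)) ; q=P[mm]
    f=lambda a: np.hypot(q[:,0]-a[0]-a[2]*(q[:,1]-.01),q[:,2]-a[1])-r
    s=least_squares(f,[.612,.095,0],loss='soft_l1',f_scale=.002); print(lo,hi,len(q),s.x)
# board
b=(Z>.008)&(Z<.022)&(u>255)&(u<370)&(v>130)&(v<180)
# box
bx=(u>150)&(u<275)&(v<100)&(Z>.03); print('box',[np.percentile(P[bx][:,k],[1,99]).round(3) for k in range(3)]); 
for vv in (60,65,70,80,90): print(vv,P[vv,200].round(3),P[vv,262].round(3))
for p in [(261,139),(262,174),(361,171),(359,132)]: print(onz('top',*p,.015).round(4))
E
python3 - <<'E'
import cv2
im=cv2.imread('pics/top0.png')
cv2.imwrite('pics/crop1.png',cv2.resize(im[125:180,250:310],None,fx=10,fy=10,interpolation=cv2.INTER_NEAREST))
E
```

```text
handle ((0.42528435587882996, 0.2112620621919632), (0.057975366711616516, 0.021564926952123642), 88.71403503417969)
[[0.4138999879360199, 0.18250000476837158], [0.43540000915527344, 0.18199999630451202], [0.4366999864578247, 0.23999999463558197], [0.41519999504089355, 0.24050000309944153]]
rod ((0.4218401610851288, 0.1120266541838646), (0.13316699862480164, 0.008740337565541267), 87.56499481201172)
[[0.4146000146865845, 0.04569999873638153], [0.42340001463890076, 0.04529999941587448], [0.42899999022483826, 0.17839999496936798], [0.4203000068664551, 0.17870000004768372]]Traceback (most recent call last):
  File "<stdin>", line 13, in <module>
    return umr_minimum(a, axis, None, out, keepdims, initial, where)
ValueError: zero-size array to reduction operation minimum which has no identity
```

View pics/crop1.png

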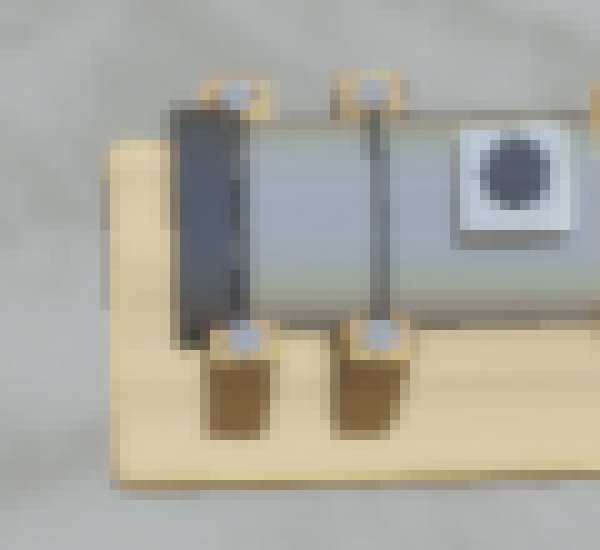

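Run:
```python
from h import *
from scipy.optimize import least_squares
d=np.load('top0.npz'); P=dep('top',d['D']); im=d['im'].astype(int)
Z=P[...,2]; v,u=np.indices(Z.shape)
for lo,hi,r in((276,294,.0255),(276,309,.0255),(268,273,.029)):
    mm=(abs(v-147)<30)&(u>=lo)&(u<=hi)&(Z>.095)&(Z<(.128)) ; q=P[mm]
    f=lambda a: np.hypot(q[:,0]-a[0]-a[2]*(q[:,1]-.01),q[:,2]-a[1])-r
    s=least_squares(f,[.612,.095,0],loss='soft_l1',f_scale=.002); print(lo,hi,len(q),s.x)
# silhouette rows of collar and barrel: tangent rays with y-slices; centre via two tangents
def axis(ua,ub,r,y):
    # rays tangent to cylinder radius r, axis along y at z=.095 ; solve x
    out=[]
    for vv,sg in((ua,1),(ub,-1)):
        c,dd=ray('top',y,vv); n=np.array([-dd[2],dd[0]])/np.hypot(dd[0],dd[2]) # in xz
        # distance of (x,.095): n.(p-c)
        for s in(1,-1):
            x=c[0]+(s*r-n[1]*(.095-c[2]))/n[0]; out.append(round(float(x),4))
    return out
print('collar',axis(135.8,159.6,.029,270)); print('barrel',axis(137,157.6,.0255,285))
bx=(u>150)&(u<275)&(v<100)&(Z>.03); print('box',[np.percentile(P[bx][:,k],[1,99]).round(3) for k in range(3)])
for vv in (40,60,65,70,80,90): print(vv,P[vv,200].round(3),P[vv,262].round(3))
# board edges (front long edge) line
for uu in range(264,360,12):
    col=[k for k in range(160,185) if im[k,uu,0]-im[k,uu,2]>25]; print(uu,max(col),onz('top',uu,max(col)+.5,.015).round(4)[:2])
# trough edges
for uu in range(314,356,8):
    col=[k for k in range(125,170) if im[k,uu,0]-im[k,uu,2]>48]; print(uu,min(col),max(col),im[155:165,uu,0]-im[155:165,uu,2])
for uu in (266.6,267.2): print(onz('top',uu,147,.10))
```

```text
276 294 473 [ 0.61624262  0.09528068 -0.01141472]
276 309 651 [ 0.61627596  0.09530868 -0.01360647]
268 273 160 [ 0.61922409  0.09450183 -0.05752577]
collar [0.6749, 0.6146, 0.6163, 0.5568]
barrel [0.6675, 0.6144, 0.6168, 0.5644]
box [array([0.785, 0.935]), array([0.059, 0.307]), array([0.037, 0.233])]
40 [0.833 0.207 0.211] [0.837 0.07  0.197]
60 [0.791 0.208 0.201] [0.789 0.071 0.199]
65 [0.787 0.21  0.184] [0.788 0.071 0.174]
70 [0.786 0.214 0.159] [0.786 0.071 0.152]
80 [0.786 0.221 0.103] [0.786 0.071 0.094]
90 [0.785 0.229 0.041] [0.786 0.071 0.03 ]
264 173 [0.5695 0.0708]
276 173 [0.5687 0.0404]
288 173 [0.568 0.01 ]
300 172 [ 0.5699 -0.0205]
312 172 [ 0.5692 -0.0509]
324 172 [ 0.5685 -0.0813]
336 171 [ 0.5704 -0.1118]
348 171 [ 0.5696 -0.1421]
314 133 161 [84 84 85 87 73 71 60 47 46 47]
322 133 161 [83 84 83 74 73 70 56 47 47 47]
330 133 160 [83 84 82 65 70 70 46 46 48 47]
338 133 160 [82 83 80 61 68 66 48 46 46 47]
346 133 161 [82 83 85 62 70 68 49 46 47 46]
354 132 161 [83 84 85 74 74 63 50 47 47 47]
[0.616122   0.06395816 0.1       ]
[0.61608829 0.06253831 0.1       ]
```

Run:
```python
from h import *
d=np.load('top0.npz'); P=dep('top',d['D']); im=d['im'].astype(int)
Z=P[...,2]; v,u=np.indices(Z.shape)
L=[];
for uu in range(222,273,3):
    g=im[212:252,uu].astype(float); w=(g[:,2]-g[:,0]); k=np.arange(212,252)
    s=np.clip(w-2,0,None)*(abs(k-231.5)<7); c=(s*k).sum()/s.sum(); L.append(onz('top',uu,c,.045)[:2])
L=np.array(L); p=np.polyfit(L[:,1],L[:,0],1); print('rod fit',p,np.polyval(p,[.211,.041]), (L[:,0]-np.polyval(p,L[:,1])).std())
# board edges of rest
for uu in range(224,272,8):
    g=im[212:252,uu]; col=np.where(g[:,0]-g[:,2]>25)[0]+212; print(uu,col.min(),col.max())
for uu in range(196,218,4):
    g=im[212:252,uu]; col=np.where(g[:,0]-g[:,2]>50)[0]+212; print(uu,col.min(),col.max(), onz('top',uu,col.mean(),.055)[:2])
mm=(u>310)&(u<480)&(v>150)&(v<295)&(Z>.08); print([np.percentile(P[mm][:,k],[0,100]).round(3) for k in range(3)])
o=get_obs(); print(R.from_rotvec(o['tcp_rot']).as_matrix().round(3))
```

```text
rod fit [0.04442228 0.41688585] [0.42625895 0.41870716] 0.00013136415799167811
224 223 240
232 224 241
240 224 241
248 224 241
256 224 241
264 224 241
196 226 235 [0.4258581  0.23759428]
200 226 235 [0.42564197 0.22799323]
204 226 235 [0.42542586 0.21839328]
208 226 235 [0.42520977 0.20879444]
212 226 235 [0.42499371 0.1991967 ]
216 226 235 [0.42477768 0.18960006]
[array([0.286, 0.605]), array([-0.377,  0.082]), array([0.08 , 1.145])]
[[ 0.966  0.26  -0.   ]
 [ 0.26  -0.966  0.002]
 [ 0.    -0.002 -1.   ]]
```

>>> {"api": "servo_tool", "payload": {"deltas": [[[0,0,-10],[0,0,-8.08],1],[[0,0,-10],[0,0,-8.08],1],[[0,0,-10],[0,0,-8.08],1],[[0,0,-10],[0,0,-8.08],1],[[0,0,-10],[0,0,-8.08],1],[[0,0,-10],[0,0,-8.08],1],[[0,0,-10],[0,0,-8.08],1],[[0,0,-10],[0,0,-8.08],1],[[0,0,-10],[0,0,-8.08],1],[[0,0,0],[0,0,0],1]], "grip_force": 60}}

```text
t: 1.1
tcp_pos: [0.1689, -0.6282, 0.2967]
tcp_rot: [2.263, 2.177, -0.002]
force: [-0.8, 0.7, -0.1]
gripper_width: 0.0938
```

>>> {"api": "servo_tool", "payload": {"deltas": [[[30,37,0],[0,0,0],1],[[30,37,0],[0,0,0],1],[[30,37,0],[0,0,0],1],[[30,37,0],[0,0,0],1],[[30,37,0],[0,0,0],1],[[30,37,0],[0,0,0],1],[[44,0,0],[0,0,0],1],[[44,0,0],[0,0,0],1],[[44,0,0],[0,0,0],1],[[44,0,0],[0,0,0],1],[[44,0,0],[0,0,0],1],[[44,0,0],[0,0,0],1],[[44,0,0],[0,0,0],1],[[44,0,0],[0,0,0],1],[[44,0,0],[0,0,0],1],[[44,0,0],[0,0,0],1],[[44,0,0],[0,0,0],1],[[44,0,0],[0,0,0],1],[[44,0,0],[0,0,0],1],[[0,0,0],[0,0,0],1]]}}

```text
t: 3.1
tcp_pos: [0.4188, 0.1192, 0.2946]
tcp_rot: [-2.258, -2.181, 0.0]
force: [0.4, -0.2, 0.2]
gripper_width: 0.0937
```

```bash
cat >> h.py <<'E'
def need(p):
    o=get_obs(); M=R.from_rotvec(o['tcp_rot']).as_matrix(); print('t',round(float(o['t']),2),'tcp',o['tcp_pos'].round(4),'need mm',(M.T@(np.array(p)-o['tcp_pos'])*1000).round(1),'M',M.round(3).tolist(),'F',o['force'].round(1),'w',o['gripper_width'],'q',o['joint_positions'].round(2))
E
python3 -c "
from h import *
need([.4254,.2115,.15])"
```

```text
t 3.1 tcp [0.4188 0.1192 0.2946] need mm [ 92.3   3.6 144.7] M [[0.035, 0.999, -0.001], [0.999, -0.035, 0.001], [0.001, -0.001, -1.0]] F [ 0.4 -0.2  0.2] w 0.09374116271049311 q [ 0.01 -0.35  1.97  0.    1.52  0.05]
```

>>> {"api": "servo_tool", "payload": {"deltas": [[[31,1.2,0],[0,0,0],1],[[31,1.2,0],[0,0,0],1],[[30.3,1.2,0],[0,0,0],1],[[0,0,35],[0,0,0],1],[[0,0,45],[0,0,0],1],[[0,0,45],[0,0,0],1],[[0,0,35],[0,0,0],1],[[0,0,0],[0,0,0],1],[[0,0,0],[0,0,0],1]]}}

```text
t: 4.0
tcp_pos: [0.4271, 0.2067, 0.1357]
tcp_rot: [-2.266, -2.175, 0.001]
force: [0.3, -0.1, 0.3]
gripper_width: 0.094
```

Run:
```python
from h import *
need([.4254,.2115,.021]); im,D=snap('top','t1'); cv2.imwrite('pics/t1c.png',cv2.resize(cv2.imread('pics/t1.png')[190:270,160:290],None,fx=5,fy=5))
snap('side','s1');cv2.imwrite('pics/s1c.png',cv2.resize(cv2.imread('pics/s1.png')[60:260,120:300],None,fx=3,fy=3))
```

```text
t 4.0 tcp [0.4271 0.2067 0.1357] need mm [  4.7  -1.9 114.7] M [[0.041, 0.999, -0.001], [0.999, -0.041, -0.0], [-0.0, -0.001, -1.0]] F [ 0.3 -0.1  0.3] w 0.09404518200790128 q [ 0.21 -0.1   2.05 -0.    1.19  0.25]
```

View pics/t1c.png

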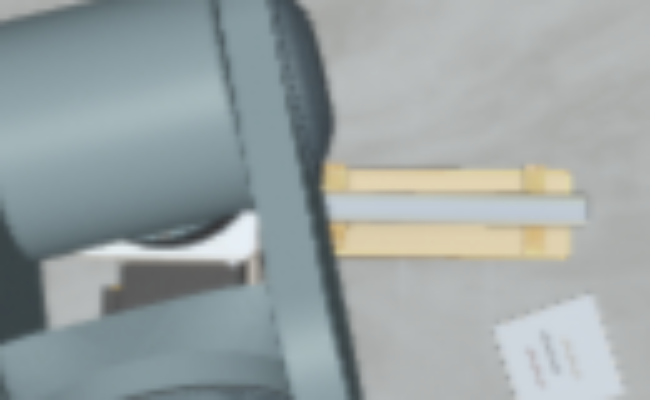

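View pics/s1c.png

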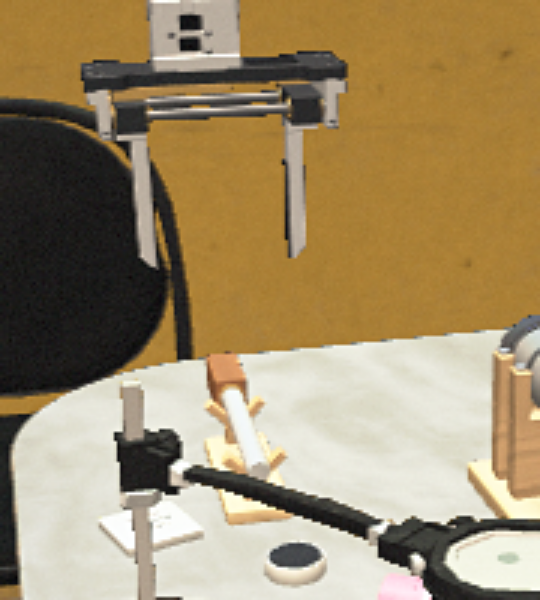

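>>> {"api": "servo_tool", "payload": {"deltas": [[[4.7,-1.9,15],[0,0,0],1],[[0,0,25],[0,0,0],1],[[0,0,25],[0,0,0],1],[[0,0,25],[0,0,0],1],[[0,0,15],[0,0,0],1],[[0,0,0],[0,0,0],1],[[0,0,0],[0,0,0],1]]}}

```text
t: 4.8
tcp_pos: [0.427, 0.2123, 0.0323]
tcp_rot: [2.263, 2.176, 0.004]
force: [0.5, -0.1, 1.2]
gripper_width: 0.094
```

Run:
```python
from h import *
need([.4254,.2115,.021])
```

```text
t 4.8 tcp [0.427  0.2123 0.0323] need mm [-0.9 -1.6 11.3] M [[0.039, 0.999, 0.003], [0.999, -0.039, 0.001], [0.001, 0.003, -1.0]] F [ 0.5 -0.1  1.2] w 0.0939976770673009 q [ 0.22  0.08  2.1  -0.    0.96  0.26]
```

>>> {"api": "servo_tool", "payload": {"deltas": [[[0,-1,11],[0,0,0],1],[[0,0,0],[0,0,0],1],[[0,0,0],[0,0,0],1],[[0,0,0],[0,0,0],-1],[[0,0,0],[0,0,0],-1],[[0,0,0],[0,0,0],-1],[[0,0,0],[0,0,0],-1],[[0,0,0],[0,0,0],-1],[[0,0,0],[0,0,0],-1],[[0,0,0],[0,0,0],-1]], "grip_force": 12}}

```text
t: 5.8
tcp_pos: [0.4243, 0.212, 0.0195]
tcp_rot: [-2.264, -2.178, 0.0]
force: [-0.1, 0.2, -0.2]
gripper_width: 0.0415
```

Run:
```python
from h import *
need([.4254,.2115,.021])
```

```text
t 5.8 tcp [0.4243 0.212  0.0195] need mm [-0.5  1.1 -1.5] M [[0.039, 0.999, -0.0], [0.999, -0.039, -0.0], [-0.0, -0.0, -1.0]] F [-0.1  0.2 -0.2] w 0.04148889860160762 q [ 0.22  0.1   2.11 -0.    0.93  0.26]
```

>>> {"api": "servo_tool", "payload": {"deltas": [[[0,0,0],[0,0,0],-1],[[0,0,0],[0,0,0],-1],[[0,0,0],[0,0,0],-1],[[0,0,0],[0,0,0],-1],[[0,0,0],[0,0,0],-1]]}}

```text
t: 6.3
tcp_pos: [0.4251, 0.2121, 0.0199]
tcp_rot: [2.263, 2.177, 0.002]
force: [3.0, -0.2, 0.8]
gripper_width: 0.0241
```

Run:
```python
from h import *
need([.4254,.2115,.021])
```

```text
t 6.3 tcp [0.4251 0.2121 0.0199] need mm [-0.6  0.3 -1.1] M [[0.039, 0.999, 0.002], [0.999, -0.039, 0.0], [0.0, 0.002, -1.0]] F [ 3.  -0.2  0.8] w 0.024122127429166355 q [ 0.22  0.1   2.1  -0.    0.93  0.26]
```

>>> {"api": "servo_tool", "payload": {"deltas": [[[0,0,0],[0,0,0],-1],[[0,0,0],[0,0,0],-1],[[0,0,-5],[0,0,0],-1],[[0,0,-10],[0,0,0],-1],[[0,0,-15],[0,0,0],-1],[[0,0,-15],[0,0,0],-1],[[0,0,-10],[0,0,0],-1],[[0,0,0],[0,0,0],-1],[[0,0,0],[0,0,0],-1],[[0,0,0],[0,0,0],-1]], "grip_force": 60}}

```text
t: 7.3
tcp_pos: [0.4235, 0.2119, 0.0736]
tcp_rot: [-2.263, -2.177, 0.003]
force: [0.1, -0.0, -1.3]
gripper_width: 0.0236
```

Run:
```python
from h import *
need([.4254,.2115,.021]); im,D=snap('top','t2'); cv2.imwrite('pics/t2c.png',cv2.resize(cv2.imread('pics/t2.png')[190:270,160:290],None,fx=5,fy=5))
snap('side','s2');cv2.imwrite('pics/s2c.png',cv2.resize(cv2.imread('pics/s2.png')[100:260,120:300],None,fx=4,fy=4))
```

```text
t 7.3 tcp [0.4235 0.2119 0.0736] need mm [-0.3  2.1 52.6] M [[0.039, 0.999, -0.002], [0.999, -0.039, -0.0], [-0.0, -0.002, -1.0]] F [ 0.1 -0.  -1.3] w 0.023590843343243555 q [ 0.22 -0.    2.09  0.    1.05  0.26]
```

View pics/t2c.png

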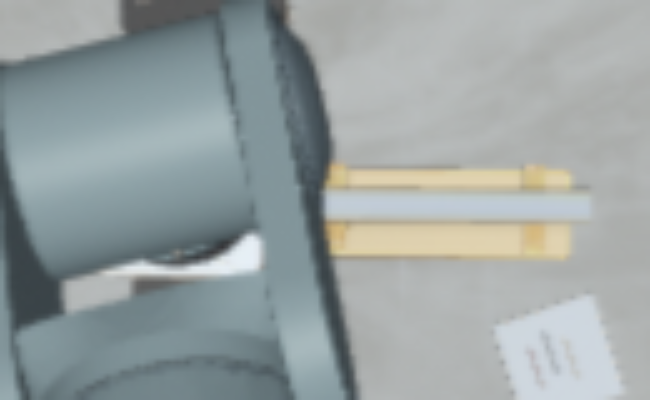

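View pics/s2c.png

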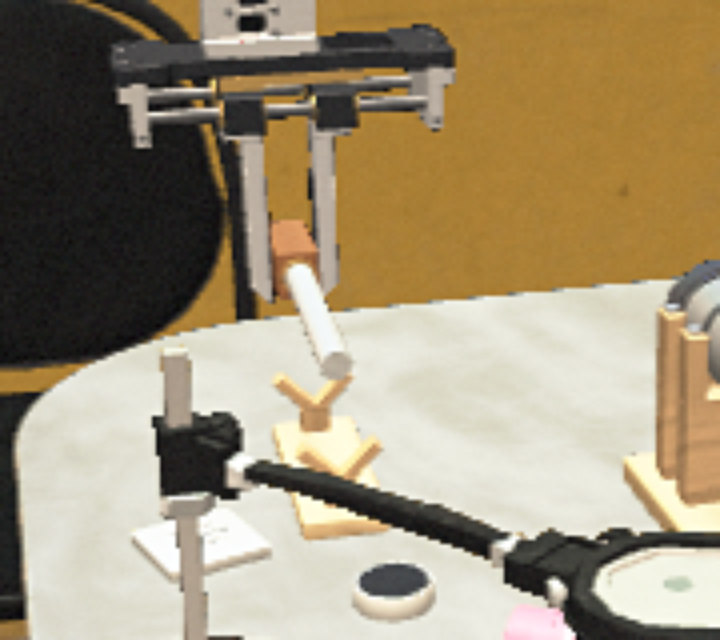

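Run:
```python
from h import *
a,d=ray('side',204.2,190.5); b,e=ray('top',278.2,231.2)
A=np.stack([d,-e],1); s=np.linalg.lstsq(A,b-a,rcond=None)[0]; print(a+d*s[0],b+e*s[1])
D=np.load('t2.npz'); P=dep('top',D['D']); im=D['im'].astype(int)
Y=[]
for u in range(228,278):
    for v in (230,231): Y.append(P[v,u])
Y=np.array(Y); Y=Y[Y[:,2]>.08]; print(np.polyfit(Y[:,1],Y[:,2],1),np.polyval(np.polyfit(Y[:,1],Y[:,2],1),[.21,.042]))
# before lift, rod same
P0=dep('top',np.load('top0.npz')['D']); Y=np.array([P0[v,u] for u in range(226,274) for v in (231,232)]); print(np.polyval(np.polyfit(Y[:,1],Y[:,2],1),[.21,.042]))
L=[]
for uu in range(228,274,3):
    g=im[212:252,uu].astype(float); w=(g[:,2]-g[:,0]); k=np.arange(212,252)
    s=np.clip(w-2,0,None)*(abs(k-231)<7); c=(s*k).sum()/s.sum(); L.append(onz('top',uu,c,.098)[:2])
L=np.array(L); p=np.polyfit(L[:,1],L[:,0],1); print('rod fit',p,np.polyval(p,[.212,.042]))
```

```text
[0.42069569 0.04165915 0.09809563] [0.41668993 0.04218439 0.09778949]
[-0.00161625  0.10266871] [0.1023293  0.10260083]
[0.04848594 0.04757503]
rod fit [0.03469229 0.4156331 ] [0.42298786 0.41709017]
```

>>> {"api": "servo_tool", "payload": {"deltas": [[[20,0,0],[0,0,0],-1],[[30,0,0],[0,0,0],-1],[[20,0,0],[0,0,0],-1],[[0,0,0],[0,0,-1.25],-1],[[0,0,0],[0,0,-1.25],-1],[[0,20,0],[0,0,0],-1],[[0,35,0],[0,0,0],-1],[[0,40,0],[0,0,0],-1],[[0,40,0],[0,0,0],-1],[[0,35,0],[0,0,0],-1],[[0,20,0],[0,0,0],-1],[[0,0,0],[0,0,0],-1],[[0,0,0],[0,0,0],-1],[[0,0,0],[0,0,0],-1]]}}

```text
t: 8.8
tcp_pos: [0.6156, 0.2825, 0.074]
tcp_rot: [-2.215, -2.226, 0.002]
force: [-1.6, 0.0, -1.4]
gripper_width: 0.0236
```

Run:
```python
from h import *
need([.6155,.27,.0745]); im,D=snap('top','t3'); cv2.imwrite('pics/t3c.png',cv2.resize(cv2.imread('pics/t3.png')[110:190,180:340],None,fx=5,fy=5))
snap('side','s3');cv2.imwrite('pics/s3c.png',cv2.resize(cv2.imread('pics/s3.png')[80:230,180:380],None,fx=4,fy=4))
```

```text
t 8.8 tcp [0.6156 0.2825 0.074 ] need mm [-12.5  -0.1  -0.5] M [[-0.005, 1.0, -0.002], [1.0, 0.005, -0.0], [-0.0, -0.002, -1.0]] F [-1.6  0.  -1.4] w 0.023591727167677844 q [0.26 0.44 1.56 0.   1.14 0.26]
```

View pics/t3c.png

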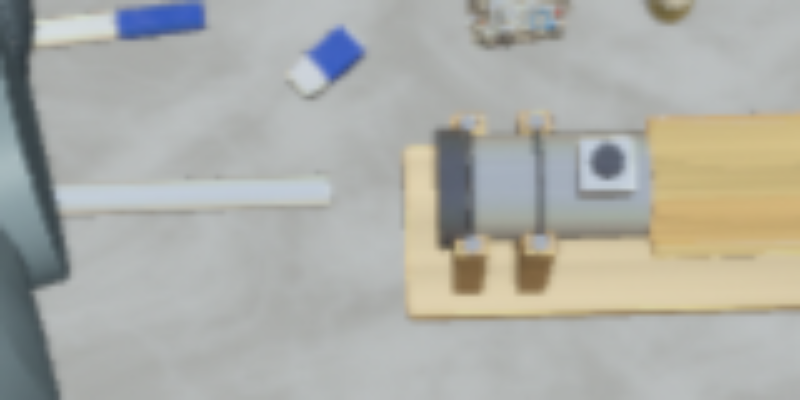

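View pics/s3c.png

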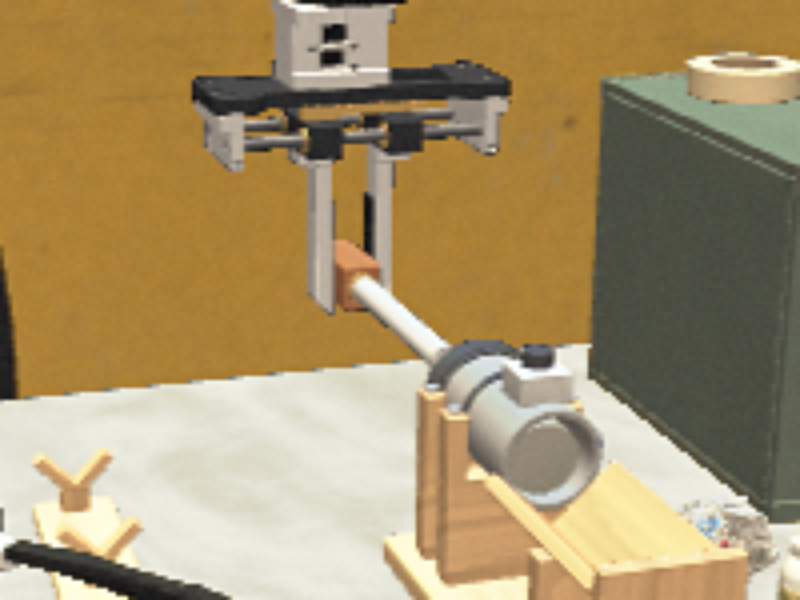

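Run:
```python
from h import *
D=np.load('t3.npz'); P=dep('top',D['D']); im=D['im'].astype(int); Z=P[...,2]
L=[]
for uu in range(196,245,2):
    c=np.where((Z[130:165,uu]>.08))[0]+130
    g=im[130:165,uu].astype(float); w=np.clip(g[:,2]-g[:,0]-3,0,None); k=np.arange(130,165); s=w*(abs(k-148)<6); cc=(s*k).sum()/s.sum()
    L.append([*onz('top',uu,cc,.098)[:2],c.mean(),cc])
L=np.array(L); print(L[::6].round(4))
for col in(0,):
    p=np.polyfit(L[:,1],L[:,0],1); print(p,np.polyval(p,[.28,.11,.0625]))
Y=np.array([P[v,u] for u in range(196,245) for v in(148,)]); Y=Y[Y[:,2]>.08]; print('top z',np.polyval(np.polyfit(Y[:,1],Y[:,2],1),[.28,.11]))
m=(Z>.08)&(np.indices(Z.shape)[1]>194)&(np.indices(Z.shape)[1]<247)&(abs(np.indices(Z.shape)[0]-148)<9); q=P[m]; p=np.polyfit(q[:,1],q[:,0],1); print('depth x',np.polyval(p,[.28,.11,.0625]))
print('tip', onz('top',246,148,.1))
```

```text
[[6.166000e-01 2.315000e-01 1.477143e+02 1.486552e+02]
 [6.166000e-01 2.030000e-01 1.497500e+02 1.483607e+02]
 [6.164000e-01 1.745000e-01 1.485000e+02 1.481930e+02]
 [6.169000e-01 1.460000e-01 1.480000e+02 1.477000e+02]
 [6.168000e-01 1.175000e-01 1.475000e+02 1.474444e+02]]
[-0.00423735  0.61739839] [0.61621193 0.61693228 0.61713356]
top z [0.10344436 0.10208338]
depth x [0.63468127 0.59801463 0.58776954]
tip [0.6148438  0.11276418 0.1       ]
```

>>> {"api": "servo_tool", "payload": {"deltas": [[[-15,0,0],[0,0,0],-1],[[-15,0,0],[0,0,0],-1],[[-12,0,0],[0,0,0],-1],[[-6,0,0],[0,0,0],-1],[[-6,0,0],[0,0,0],-1],[[-5,0,0],[0,0,0],-1],[[0,0,0],[0,0,0],-1],[[0,0,0],[0,0,0],-1]]}}

```text
t: 9.7
tcp_pos: [0.6173, 0.224, 0.0745]
tcp_rot: [-2.216, -2.227, -0.0]
force: [0.3, -0.2, -0.6]
gripper_width: 0.0237
```

Run:
```python
from h import *
need([.6155,.055,.0745]); im,D=snap('top','t4'); cv2.imwrite('pics/t4c.png',cv2.resize(cv2.imread('pics/t4.png')[110:190,180:340],None,fx=5,fy=5))
```

```text
t 9.7 tcp [0.6173 0.224  0.0745] need mm [-1.69e+02 -2.70e+00 -1.00e-01] M [[-0.005, 1.0, 0.0], [1.0, 0.005, 0.0], [0.0, 0.0, -1.0]] F [ 0.3 -0.2 -0.6] w 0.023716862412844993 q [0.18 0.4  1.62 0.   1.12 0.17]
```

View pics/t4c.png

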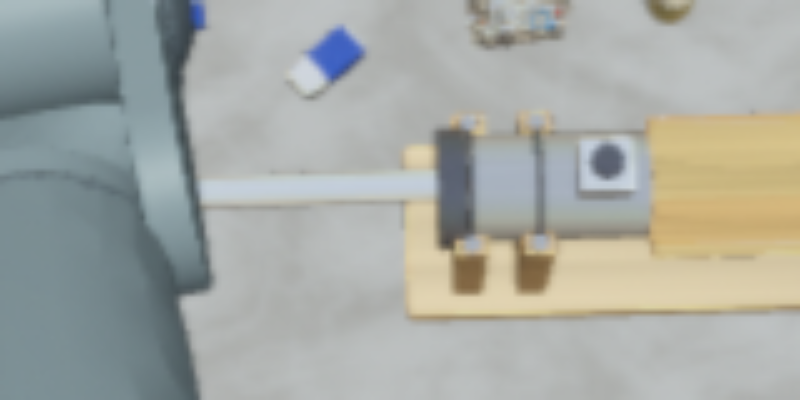

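>>> {"api": "servo_tool", "payload": {"deltas": [[[-5,-1,0],[0,0,0],-1],[[-5,0,0],[0,0,0],-1],[[-5,0,0],[0,0,0],-1],[[-5,0,0],[0,0,0],-1],[[-5,0,0],[0,0,0],-1],[[-5,0,0],[0,0,0],-1]]}}

```text
t: 10.35
tcp_pos: [0.6167, 0.1986, 0.0756]
tcp_rot: [-2.213, -2.223, -0.013]
force: [0.2, 17.4, 0.4]
gripper_width: 0.024
```

>>> {"api": "servo_tool", "payload": {"deltas": [[[-5,0,0],[0,0,0],-1],[[-5,0,0],[0,0,0],-1],[[-5,0,0],[0,0,0],-1],[[-5,0,0],[0,0,0],-1]]}}

```text
t: 10.75
tcp_pos: [0.6167, 0.1786, 0.0755]
tcp_rot: [-2.213, -2.223, -0.012]
force: [0.3, 16.1, 0.7]
gripper_width: 0.0235
```

Run:
```python
from h import *
need([.6155,.12,.0745]); print(get_obs()['ft_torque']); im,D=snap('top','t5'); cv2.imwrite('pics/t5c.png',cv2.resize(cv2.imread('pics/t5.png')[110:190,220:380],None,fx=5,fy=5))
```

```text
t 10.75 tcp [0.6167 0.1786 0.0755] need mm [-58.6  -1.5   0.5] M [[-0.004, 1.0, 0.002], [1.0, 0.004, 0.009], [0.009, 0.002, -1.0]] F [ 0.3 16.1  0.7] w 0.02347317186174112 q [0.1  0.36 1.66 0.01 1.11 0.09]
[ 2.7894043  -0.04633825 -0.02287417]
```

View pics/t5c.png

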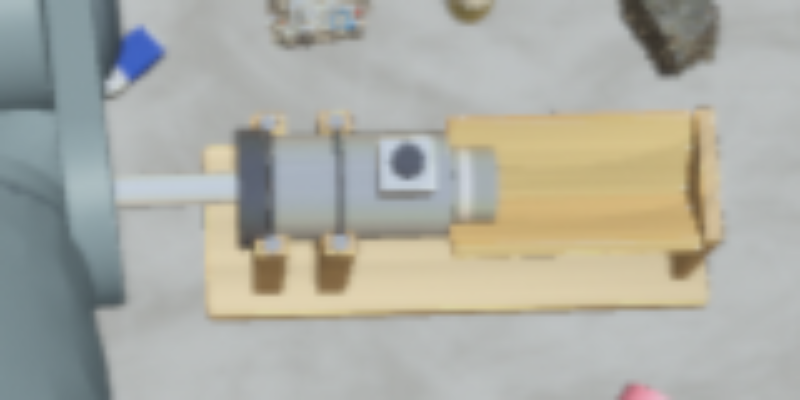

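>>> {"api": "servo_tool", "payload": {"deltas": [[[-5,0,0],[0,0,0],-1],[[-5,0,0],[0,0,0],-1],[[-5,0,0],[0,0,0],-1],[[-5,0,0],[0,0,0],-1],[[-5,0,0],[0,0,0],-1],[[-5,0,0],[0,0,0],-1]]}}

```text
t: 11.4
tcp_pos: [0.6167, 0.1455, 0.075]
tcp_rot: [-2.214, -2.228, -0.003]
force: [0.0, 0.6, -2.2]
gripper_width: 0.0238
```

>>> {"api": "servo_tool", "payload": {"deltas": [[[-4,0,0],[0,0,0],-1],[[-4,0,0],[0,0,0],-1],[[-4,0,0],[0,0,0],-1],[[-4,0,0],[0,0,0],-1],[[-4,0,0],[0,0,0],-1],[[0,0,0],[0,0,0],-1]]}}

```text
t: 12.0
tcp_pos: [0.6169, 0.123, 0.0745]
tcp_rot: [2.216, 2.226, -0.001]
force: [-0.2, 0.2, -1.7]
gripper_width: 0.0239
```

Run:
```python
from h import *
need([.6155,.12,.0745]); print(get_obs()['ft_torque']); im,D=snap('top','t6'); cv2.imwrite('pics/t6c.png',cv2.resize(cv2.imread('pics/t6.png')[110:190,220:380],None,fx=5,fy=5))
snap('side','s6');cv2.imwrite('pics/s6c.png',cv2.resize(cv2.imread('pics/s6.png')[100:290,200:400],None,fx=3,fy=3))
```

```text
t 12.0 tcp [0.6169 0.123  0.0745] need mm [-3.  -1.4 -0. ] M [[-0.004, 1.0, 0.0], [1.0, 0.004, -0.001], [-0.001, 0.0, -1.0]] F [-0.2  0.2 -1.7] w 0.023936814487996987 q [ 0.02  0.34  1.7  -0.    1.11  0.01]
[-0.01023156 -0.09913721  0.03659808]
```

View pics/t6c.png

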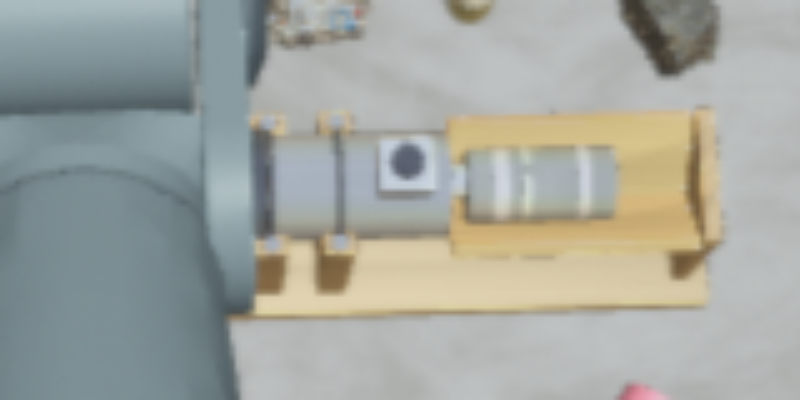

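View pics/s6c.png

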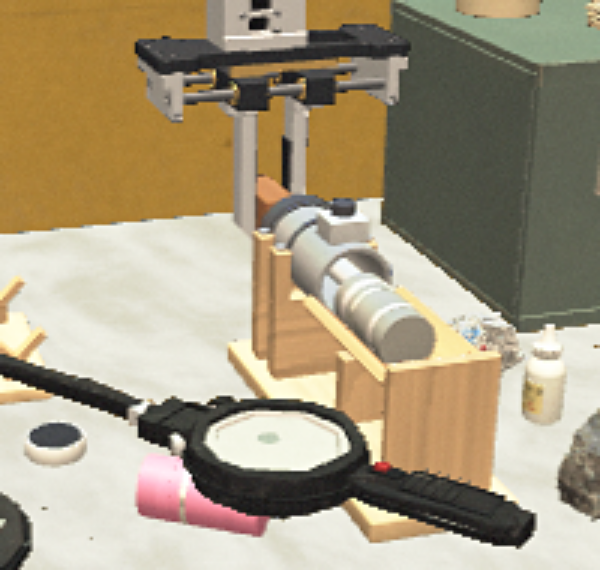

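>>> {"api": "servo_tool", "payload": {"deltas": [[[-4,0,0],[0,0,0],-1],[[0,0,0],[0,0,0],-1],[[5,-1,0],[0,0,0],-1],[[10,0,0],[0,0,0],-1],[[15,0,0],[0,0,0],-1],[[15,0,0],[0,0,0],-1],[[15,0,0],[0,0,0],-1],[[15,0,0],[0,0,0],-1],[[15,0,0],[0,0,0],-1]]}}

```text
t: 13.0
tcp_pos: [0.6153, 0.2115, 0.0744]
tcp_rot: [2.215, 2.227, 0.0]
force: [-0.2, 0.2, -1.1]
gripper_width: 0.0235
```

>>> {"api": "servo_tool", "payload": {"deltas": [[[15,0,0],[0,0,0],-1],[[15,0,0],[0,0,0],-1],[[15,0,0],[0,0,0],-1],[[15,0,0],[0,0,0],-1],[[15,0,0],[0,0,0],-1],[[0,0,0],[0,0,0],-1],[[0,0,0],[0,0,0],-1],[[0,0,0],[0,0,0],-1]]}}

```text
t: 13.8
tcp_pos: [0.615, 0.2844, 0.0743]
tcp_rot: [2.217, 2.226, -0.001]
force: [-0.6, 0.0, -1.3]
gripper_width: 0.0237
```

Run:
```python
from h import *
need([.4251,.2825,.0745]); im,D=snap('top','t7'); cv2.imwrite('pics/t7c.png',cv2.resize(cv2.imread('pics/t7.png')[110:190,190:370],None,fx=4,fy=4))
snap('side','s7');cv2.imwrite('pics/s7c.png',cv2.resize(cv2.imread('pics/s7.png')[80:290,180:400],None,fx=2.8,fy=2.8))
```

```text
t 13.8 tcp [0.615  0.2844 0.0743] need mm [-1.1e+00 -1.9e+02 -1.0e-01] M [[-0.004, 1.0, -0.0], [1.0, 0.004, -0.0], [-0.0, -0.0, -1.0]] F [-0.6  0.  -1.3] w 0.023655574070660938 q [ 0.27  0.44  1.56 -0.    1.14  0.26]
```

View pics/t7c.png

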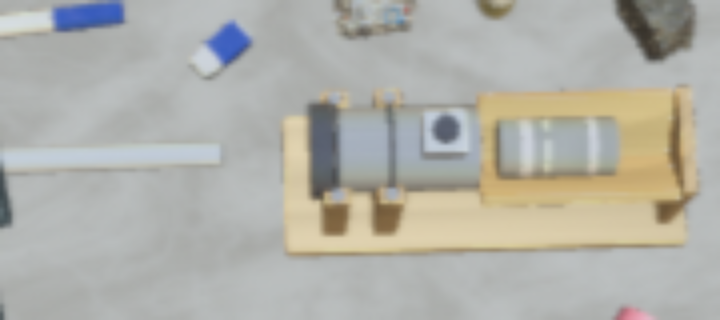

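View pics/s7c.png

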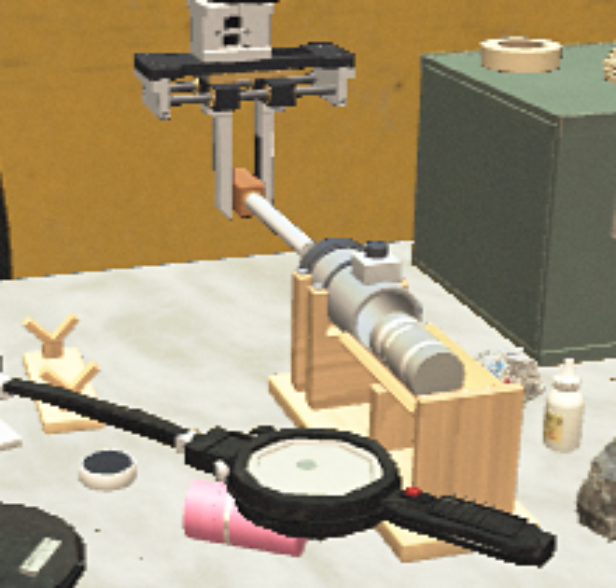

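>>> {"api": "servo_tool", "payload": {"deltas": [[[0,-20,0],[0,0,0],-1],[[0,-35,0],[0,0,0],-1],[[0,-40,0],[0,0,0],-1],[[0,-40,0],[0,0,0],-1],[[0,-35,0],[0,0,0],-1],[[0,-18,0],[0,0,0],-1],[[0,0,0],[0,0,1.25],-1],[[0,0,0],[0,0,1.25],-1],[[-20,0,0],[0,0,0],-1],[[-30,0,0],[0,0,0],-1],[[-20,0,0],[0,0,0],-1],[[0,0,0],[0,0,0],-1],[[0,0,0],[0,0,0],-1],[[0,0,0],[0,0,0],-1]]}}

```text
t: 15.3
tcp_pos: [0.4251, 0.2146, 0.0747]
tcp_rot: [2.264, 2.178, 0.001]
force: [0.3, -0.2, -1.2]
gripper_width: 0.0234
```

Run:
```python
from h import *
need([.4248,.2121,.0735]); im,D=snap('top','t8'); cv2.imwrite('pics/t8c.png',cv2.resize(cv2.imread('pics/t8.png')[190:270,160:290],None,fx=5,fy=5))
def fit(f,lo,hi,z,c0):
    im=np.load(f)['im'].astype(int); L=[]
    for uu in range(lo,hi,3):
        g=im[212:252,uu].astype(float); w=(g[:,2]-g[:,0]); k=np.arange(212,252)
        s=np.clip(w-2,0,None)*(abs(k-c0)<7); c=(s*k).sum()/s.sum(); L.append(onz('top',uu,c,z)[:2])
    L=np.array(L); p=np.polyfit(L[:,1],L[:,0],1); print(f,p,np.polyval(p,[.212,.042]))
fit('t2.npz',232,272,.098,231);fit('t8.npz',232,272,.098,231);fit('top0.npz',232,272,.045,231.5)
need([.4248,.2121,.0735])
```

```text
t 15.3 tcp [0.4251 0.2146 0.0747] need mm [-2.5 -0.2  1.2] M [[0.039, 0.999, 0.001], [0.999, -0.039, 0.0], [0.0, 0.001, -1.0]] F [ 0.3 -0.2 -1.2] w 0.023423270017246346 q [0.23 0.   2.09 0.   1.05 0.27]
t2.npz [0.03482032 0.41563997] [0.42302188 0.41710243]
t8.npz [0.04293593 0.41637009] [0.42547251 0.4181734 ]
top0.npz [0.0432291  0.41700072] [0.42616529 0.41881634]
t 15.35 tcp [0.4249 0.2147 0.0746] need mm [-2.6  0.   1.1] M [[0.038, 0.999, 0.0], [0.999, -0.038, 0.0], [0.0, 0.0, -1.0]] F [ 0.8 -0.3 -0.2] w 0.023622126764931493 q [0.23 0.   2.09 0.   1.05 0.27]
```

View pics/t8c.png

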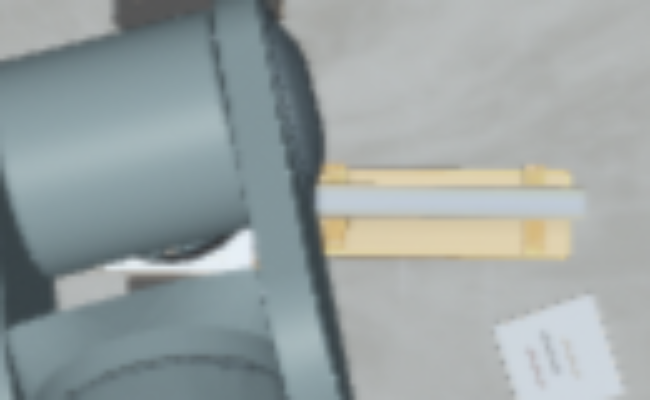

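>>> {"api": "servo_tool", "payload": {"deltas": [[[-2.5,0,10],[0,0,0],-1],[[0,0,12],[0,0,0],-1],[[0,0,12],[0,0,0],-1],[[0,0,8],[0,0,0],-1],[[0,0,5],[0,0,0],-1],[[0,0,4],[0,0,0],-1],[[0,0,0],[0,0,0],-1],[[0,0,0],[0,0,0],-1]]}}

```text
t: 16.15
tcp_pos: [0.4245, 0.2116, 0.0237]
tcp_rot: [2.264, 2.178, 0.001]
force: [-0.4, -1.0, -0.5]
gripper_width: 0.0236
```

Run:
```python
from h import *
need([.4248,.2121,.0202]); im,D=snap('top','t9'); cv2.imwrite('pics/t9c.png',cv2.resize(cv2.imread('pics/t9.png')[190:270,160:290],None,fx=5,fy=5)); print(get_obs()['force'])
snap('side','s9');cv2.imwrite('pics/s9c.png',cv2.resize(cv2.imread('pics/s9.png')[100:260,120:300],None,fx=4,fy=4));need([.4248,.2121,.0202])
```

```text
t 16.15 tcp [0.4245 0.2116 0.0237] need mm [0.5 0.3 3.5] M [[0.039, 0.999, 0.001], [0.999, -0.039, 0.0], [0.0, 0.0, -1.0]] F [-0.4 -1.  -0.5] w 0.023555358516287674 q [0.22 0.09 2.11 0.   0.94 0.26]
[-0.43242178  0.28959613 -0.69881292]
t 16.25 tcp [0.4247 0.2116 0.0239] need mm [0.5 0.1 3.7] M [[0.039, 0.999, 0.001], [0.999, -0.039, 0.0], [0.0, 0.001, -1.0]] F [ 0.3  0.1 -0.9] w 0.0234268930490338 q [ 0.22  0.09  2.11 -0.    0.94  0.26]
```

View pics/s9c.png

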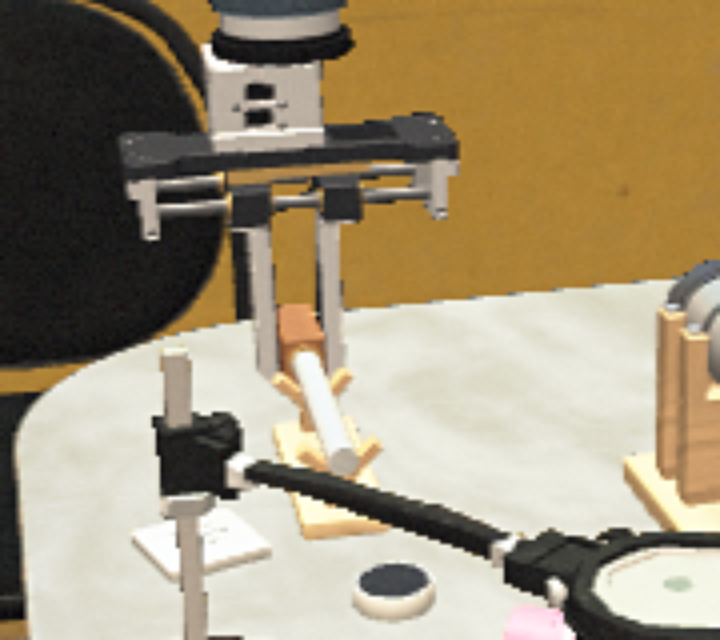

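Over the notches with no contact yet; lower the rest in small steps.

>>> {"api": "servo_tool", "payload": {"deltas": [[[0.5,0,1.2],[0,0,0],-1],[[0,0,1.2],[0,0,0],-1],[[0,0,0],[0,0,0],-1],[[0,0,0],[0,0,0],-1]]}}

```text
t: 16.65
tcp_pos: [0.4244, 0.2121, 0.0212]
tcp_rot: [2.264, 2.178, 0.001]
force: [0.0, 0.0, 0.2]
gripper_width: 0.0238
```

>>> {"api": "servo_tool", "payload": {"deltas": [[[0,0,0.8],[0,0,0],-1],[[0,0,0.4],[0,0,0],-1],[[0,0,0],[0,0,0],-1],[[0,0,0],[0,0,0],-1]]}}

```text
t: 17.05
tcp_pos: [0.425, 0.2121, 0.0204]
tcp_rot: [2.263, 2.177, 0.002]
force: [1.3, -0.3, 2.6]
gripper_width: 0.0234
```

Run:
```python
from h import *
need([.4248,.2121,.0202])
```

```text
t 17.05 tcp [0.425  0.2121 0.0204] need mm [-0.  -0.2  0.2] M [[0.039, 0.999, 0.002], [0.999, -0.039, 0.0], [0.0, 0.002, -1.0]] F [ 1.3 -0.3  2.6] w 0.023369247124078552 q [ 0.22  0.1   2.1  -0.    0.93  0.26]
```

>>> {"api": "servo_tool", "payload": {"deltas": [[[0,0,0],[0,0,0],-1],[[0,0,0],[0,0,0],-1],[[0,0,0],[0,0,0],-0.4],[[0,0,0],[0,0,0],-0.2],[[0,0,0],[0,0,0],0],[[0,0,0],[0,0,0],0.4],[[0,0,0],[0,0,0],1],[[0,0,0],[0,0,0],1],[[0,0,0],[0,0,0],1],[[0,0,0],[0,0,0],1],[[0,0,0],[0,0,0],1]], "grip_force": 3}}

```text
t: 18.15
tcp_pos: [0.4243, 0.212, 0.0199]
tcp_rot: [2.264, 2.178, 0.0]
force: [0.3, 1.2, -0.8]
gripper_width: 0.0888
```

>>> {"api": "servo_tool", "payload": {"deltas": [[[0,0,-10],[0,0,0],1],[[0,0,-20],[0,0,0],1],[[0,0,-30],[0,0,0],1],[[0,0,-40],[0,0,0],1],[[0,0,-40],[0,0,0],1],[[0,0,-40],[0,0,0],1],[[0,0,-40],[0,0,0],1],[[-40,0,0],[0,0,0],1],[[-40,0,0],[0,0,0],1],[[-40,0,0],[0,0,0],1],[[-40,0,0],[0,0,0],1],[[-40,0,0],[0,0,0],1],[[-40,0,0],[0,0,0],1],[[-40,0,0],[0,0,0],1],[[-40,0,0],[0,0,0],1],[[-40,0,0],[0,0,0],1],[[-40,0,0],[0,0,0],1],[[-20,0,0],[0,0,0],1],[[0,0,0],[0,0,0],1]]}}

```text
t: 20.05
tcp_pos: [0.4076, -0.2096, 0.2405]
tcp_rot: [2.268, 2.173, -0.0]
force: [-0.2, 0.7, -0.8]
gripper_width: 0.0942
```

Run:
```python
from h import *
need([.4248,.2121,.0202]); im,D=snap('top','t10'); cv2.imwrite('pics/t10c.png',cv2.resize(cv2.imread('pics/t10.png')[110:260,180:380],None,fx=4,fy=4))
snap('side','s10')
for f in('top0','t10'):
    d=np.load(f+'.npz'); im=d['im'].astype(int); P=dep('top',d['D']); v,u=np.indices(im.shape[:2])
    h=(im[...,0]-im[...,2]>60)&(abs(v-231)<20)&(u>185)&(u<225)
    c=max(cv2.findContours(h.astype(np.uint8),0,cv2.CHAIN_APPROX_NONE)[0],key=cv2.contourArea)
    r=cv2.minAreaRect(np.array([onz('top',*p[0],.055)[:2] for p in c],np.float32)); print(f,r, P[h][:,2].mean())
    Y=np.array([P[v,u] for u in range(226,274) for v in (231,232)]); print(np.polyval(np.polyfit(Y[:,1],Y[:,2],1),[.21,.042]))
```

```text
t 20.05 tcp [ 0.4076 -0.2096  0.2405] need mm [422.1  -0.8 220.1] M [[0.043, 0.999, 0.0], [0.999, -0.043, -0.0], [-0.0, 0.0, -1.0]] F [-0.2  0.7 -0.8] w 0.0942370575864407 q [-0.72 -0.26  1.99 -0.    1.4  -0.68]
top0 ((0.42528435587882996, 0.2112620621919632), (0.057975366711616516, 0.021564926952123642), 88.71403503417969) 0.06309321867574347
[0.04848594 0.04757503]
t10 ((0.4252563416957855, 0.21016666293144226), (0.060169532895088196, 0.021564261987805367), 88.7069091796875) 0.06336289827677098
[0.04701016 0.04822093]
```

View pics/t10c.png

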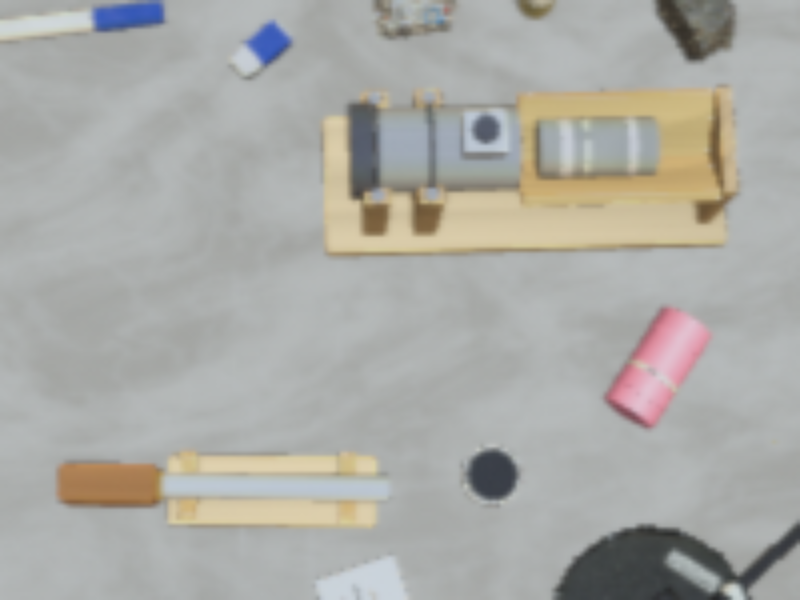

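View pics/s10.png

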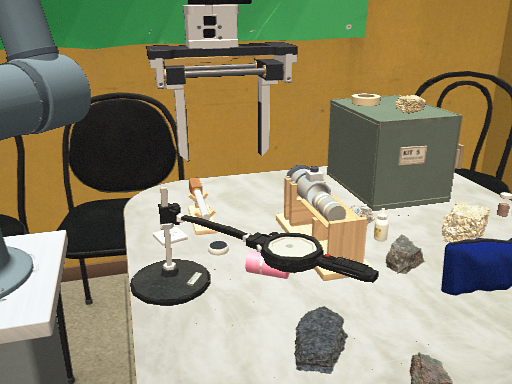

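The rod is back on its rest (handle at top pixel (207,231)). The rock core lies in the trough (top pixel about (329,147)), clear of the outlet. The arm is clear of everything.

```bash
python3 -c "
from rig import job
print(job.hand_in())"
```

```text
the job is handed in; nothing more can be done
None
```

The job is done and handed in at about 20 s of the 54 s allowed. I took the rod off its rest and pushed it through the collar (about 16–17 N while the rock was clamped). The rock core came wholly out into the trough. I then drew the rod out and laid it back on its rest.

- **Rock core:** in the last top picture it lies in the trough with its rear end roughly 10 mm beyond the outlet. The pink look-alike was not touched.
- **Rod:** the handle is within about 1 mm of where it first lay, at the same angle, and the rod is level in both notches. The gripper is open and clear of everything.
- **Disagreements:** the two cameras differed by about 4 mm in x when I located the rod tip, and my estimates of the barrel axis spread by about 1–2 mm. Both were inside the 6 mm collar clearance, and the rod entered the collar with no measurable contact force.

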